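# Load the block heater under its catch-held hood

### The job

Load every loose aluminium heat block that is on the bench into the block heater, one per bay, each pushed square and flush into its bay's corner: one end against the back fence and one side against the rib on its left (seen from the robot). The clear hood must first be slid fully open, to the left; it may be held by the unmarked catch, so try it, and if it does not budge slide the catch across to its other end and try again. When all the blocks sit flush, slide the hood fully shut over them, and leave the bottles and the beaker where they stand.

Things in the scene. Friction and masses are not known exactly. Their poses are not given: they have to be found in the camera images.
- station: the block heater, a low white unit fixed to the bench, 200 (x) by 465 (y) mm, turned by a small yaw. Origin at bench height; x points away from the robot, y to its left. In its frame (mm): base x -100 to 100, y -215 to 250, top z 26; dark heating plate x -75 to 75, y -205 to -22, top z 30; grey control box y 175 to 250, top z 85; grey catch housing x -172 to -102, y -23 to 33, top z 34.
- fence (a point): middle of the foot of the black back fence's face that looks to the robot (station x 60, y -104, z 30 mm); axes as the station's. The fence runs along y, 160 mm long, 8 mm high above the plate, 8 mm thick. Three black ribs, 8 mm high, 4 mm thick, 56 mm long, stand out from it toward the robot with their -y faces at station y -128, -78 and -28 mm; each is the left (+y) side of a bay.
- bay0 (a point): where the underside centre of a heat block lies when flush in the corner of the -y-most bay (26 mm from the fence face, 18 mm from the rib face, on the plate, station z 30 mm); axes as the station's. Bays are 46 mm wide between ribs and open to the robot; this one has no rib on its right
- bay1 (a point): the same for the middle bay (50 mm further in +y)
- bay2 (a point): the same for the +y-most bay (100 mm further in +y)
- hood (a joint): slide of the hood along station +y, m: 0 shut, 0.17 fully open; about 3 N moves it, stays where left. If the catch holds it, it stops hard within 5 mm of shut. A clear tunnel, both ends open, 190 (x) by 160 (y) mm, top 87 and underside 82 mm above the bench, so loaded blocks (top 62 mm) pass under; shut it spans station y -185 to -25 mm.
- hood_handle (a point): on the hood's grey upright handle, a plate 60 mm (x) by 12 mm (y), 36 mm tall, standing in the middle of the hood's top from 87 to 123 mm above the bench; the point is on its centre line 13 mm below its top, at height 110 mm. It moves with the hood.
- catch (a joint): slide of the catch tab along station +x, m: 0 end near the robot, 0.024 far end; about 2 N, stays where left, starts anywhere. In one half of its travel the hood is held, in the other free; which is which differs by start and cannot be seen. The middle 4 mm always holds; the ends are sure. Do not move it while the hood is open: the hood might not shut.
- catch_tab (a point): on the black catch tab, 14 mm (x) by 26 mm (y), 34 mm tall, its foot 36 mm and its top 70 mm above the bench; the point is on its centre line 10 mm below its top (height 60 mm) and moves with it
- block0: a loose aluminium heat block, 52 (its x) by 36 (its y) by 32 mm (z), about 0.16 kg, with twelve dark wells on top; origin at the centre of its underside. All blocks are alike, either end may go first and any block may go in any bay; its long (x) side lies along the station's x. May be absent.
- block1: a loose aluminium heat block, 52 (its x) by 36 (its y) by 32 mm (z), about 0.16 kg, with twelve dark wells on top; origin at the centre of its underside. All blocks are alike, either end may go first and any block may go in any bay; its long (x) side lies along the station's x. May be absent.
- block2: a loose aluminium heat block, 52 (its x) by 36 (its y) by 32 mm (z), about 0.16 kg, with twelve dark wells on top; origin at the centre of its underside. All blocks are alike, either end may go first and any block may go in any bay; its long (x) side lies along the station's x. May be absent.
- wash_bottle: bystander: wash bottle with red cap and spout, 60 mm across, 200 mm tall, origin at its foot
- flask: bystander: white bottle, 72 mm across, 150 mm tall, origin at its foot
- beaker: bystander: small beaker, 68 mm across, 80 mm tall, origin at its foot
Things that resemble listed ones, but are neither listed nor needed, are in the scene too. What is shaped like the block2 but brown or orange is not meant. What is shaped like the block0 but brown is not meant.

How it is judged:
On the way, in this order (a step that is already met when the one before it is completed fails the run):
1. the hood has been slid fully open (value of joint hood above 0.155 m), for 0.2 s.
2. with the hood still open, every block present stands flush in a bay corner (value of joint hood above 0.14 m and ((x of block0 in the frame of bay0 between -0.0035 and 0.0035 m and y of block0 in the frame of bay0 between -0.0035 and 0.0035 m and z of block0 in the frame of bay0 between -0.004 and 0.004 m) or (x of block0 in the frame of bay1 between -0.0035 and 0.0035 m and y of block0 in the frame of bay1 between -0.0035 and 0.0035 m and z of block0 in the frame of bay1 between -0.004 and 0.004 m) or (x of block0 in the frame of bay2 between -0.0035 and 0.0035 m and y of block0 in the frame of bay2 between -0.0035 and 0.0035 m and z of block0 in the frame of bay2 between -0.004 and 0.004 m)) and angle between the x axis of each of block0, block1, block2 and the x axis of station, either way round below 0.05 rad and angle between each of block0, block1, block2's own z axis and vertical below 0.06 rad and ((x of block1 in the frame of bay0 between -0.0035 and 0.0035 m and y of block1 in the frame of bay0 between -0.0035 and 0.0035 m and z of block1 in the frame of bay0 between -0.004 and 0.004 m) or (x of block1 in the frame of bay1 between -0.0035 and 0.0035 m and y of block1 in the frame of bay1 between -0.0035 and 0.0035 m and z of block1 in the frame of bay1 between -0.004 and 0.004 m) or (x of block1 in the frame of bay2 between -0.0035 and 0.0035 m and y of block1 in the frame of bay2 between -0.0035 and 0.0035 m and z of block1 in the frame of bay2 between -0.004 and 0.004 m)) and ((x of block2 in the frame of bay0 between -0.0035 and 0.0035 m and y of block2 in the frame of bay0 between -0.0035 and 0.0035 m and z of block2 in the frame of bay0 between -0.004 and 0.004 m) or (x of block2 in the frame of bay1 between -0.0035 and 0.0035 m and y of block2 in the frame of bay1 between -0.0035 and 0.0035 m and z of block2 in the frame of bay1 between -0.004 and 0.004 m) or (x of block2 in the frame of bay2 between -0.0035 and 0.0035 m and y of block2 in the frame of bay2 between -0.0035 and 0.0035 m and z of block2 in the frame of bay2 between -0.004 and 0.004 m))), for 0.2 s.
At the end, for the whole second after the job is handed in: the hood is shut to within 6 mm, and every block present rests upright on the plate in a bay, within 3.5 mm of flush with the back fence and with the rib on its left, and square to the station within 0.05 rad (value of joint hood below 0.006 m and ((x of block0 in the frame of bay0 between -0.0035 and 0.0035 m and y of block0 in the frame of bay0 between -0.0035 and 0.0035 m and z of block0 in the frame of bay0 between -0.004 and 0.004 m) or (x of block0 in the frame of bay1 between -0.0035 and 0.0035 m and y of block0 in the frame of bay1 between -0.0035 and 0.0035 m and z of block0 in the frame of bay1 between -0.004 and 0.004 m) or (x of block0 in the frame of bay2 between -0.0035 and 0.0035 m and y of block0 in the frame of bay2 between -0.0035 and 0.0035 m and z of block0 in the frame of bay2 between -0.004 and 0.004 m)) and angle between the x axis of each of block0, block1, block2 and the x axis of station, either way round below 0.05 rad and angle between each of block0, block1, block2's own z axis and vertical below 0.06 rad and ((x of block1 in the frame of bay0 between -0.0035 and 0.0035 m and y of block1 in the frame of bay0 between -0.0035 and 0.0035 m and z of block1 in the frame of bay0 between -0.004 and 0.004 m) or (x of block1 in the frame of bay1 between -0.0035 and 0.0035 m and y of block1 in the frame of bay1 between -0.0035 and 0.0035 m and z of block1 in the frame of bay1 between -0.004 and 0.004 m) or (x of block1 in the frame of bay2 between -0.0035 and 0.0035 m and y of block1 in the frame of bay2 between -0.0035 and 0.0035 m and z of block1 in the frame of bay2 between -0.004 and 0.004 m)) and ((x of block2 in the frame of bay0 between -0.0035 and 0.0035 m and y of block2 in the frame of bay0 between -0.0035 and 0.0035 m and z of block2 in the frame of bay0 between -0.004 and 0.004 m) or (x of block2 in the frame of bay1 between -0.0035 and 0.0035 m and y of block2 in the frame of bay1 between -0.0035 and 0.0035 m and z of block2 in the frame of bay1 between -0.004 and 0.004 m) or (x of block2 in the frame of bay2 between -0.0035 and 0.0035 m and y of block2 in the frame of bay2 between -0.0035 and 0.0035 m and z of block2 in the frame of bay2 between -0.004 and 0.004 m)) and linear speed of each of block0, block1, block2 below 0.02 m/s); the robot touches nothing.
It fails at once if the wash bottle is moved more than 40 mm or tipped over (distance of wash_bottle from where it was at the start of the episode above 0.04 m or angle between wash_bottle's own z axis and vertical above 0.5 rad).
It fails at once if the flask is moved more than 40 mm or tipped over (distance of flask from where it was at the start of the episode above 0.04 m or angle between flask's own z axis and vertical above 0.5 rad).
It fails at once if the beaker is moved more than 40 mm or tipped over (distance of beaker from where it was at the start of the episode above 0.04 m or angle between beaker's own z axis and vertical above 0.5 rad).
Of block0, block1, block2 only 2 to 3 are there at a start; the rules pass over those that are not, and their reading is None.
At some moment in a run one of block0, block1, block2 may be knocked a few centimetres aside while the robot is not near it.
Once in a run the grip may slacken for a moment while it holds something.
It also fails if it takes over 210 s, if anything falls off the work surface, if the arm or the gripper's body presses on something with over 40 N, if the wrist force passes 120 N, or if a joint passes its speed limit or range.

### The arm

A 6-joint arm with a two-finger parallel gripper is mounted at the origin on the work surface. World frame = base frame: x ahead of the robot, y to its left, z up, the work surface at z = 0. Lengths are in m, angles in rad, forces in N, time in s.
With the tool pointing down it reaches from about 0.375 to 0.75 m from the base axis. Payload 9 kg.
Tool frame: the origin (TCP) lies at the very end of the fingers, on their centre line; the grasp point (between the pads) lies 19 mm behind it; z points along the fingers, y is the line along which they close (so a half turn about z gives the same grasp; the last joint's range is limited). The gripper opens to 85 mm and grips with 20 to 120 N. Pads are 22 mm wide; open, the fingers measure 114 mm over their backs; the gripper's body (76 mm by 85 mm) begins 54 mm behind the grasp point. The pads swing forward as they close: fully open they stand 13 mm farther back than shut.
Start: joints at [-1.42, 0.104, 0.097, 1.564, 0, 1.353], TCP at [0.216, -0.56, 0.231] pointing down, gripper open.
Joint ranges: [-2.99, 2.99], [-0.84, 1.86], [-1.1, 1.16], [-1.84, 2.11], [-1.51, 1.56], [-3.14, 3.14]. Speed limits (rad/s): [2.22, 2.22, 2.57, 3.14, 3.14, 3.14].

### API

Orientations are given as a rotation vector (axis times angle).
In Python, from rig import telemetry, vision, bot gives the robot as it stands.
- The arm moves only by the tool carry_out, never from a script. Its argument "rows" is a list of rows, each an object with "delta_pos": the shift along the tool's x, y, z in cm, a list of three; "roll": the turn about the tool's z in degrees. In form: [{"delta_pos": [x, y, z], "roll": roll}, ...]. A call has 1 to 20 rows; each row is the pose to reach, as a shift and turn from the pose commanded when the call began, along the tool's axes at that moment; what a row does not reach only later rows make up. A row lasts 1/10 s, in which the tool goes at most 50 mm and 8.59 degrees, less where a joint would pass 70% of its speed; a pose out of reach is approached as far as the arm can. A call with a gripper value outside its range is refused whole. "gripper" is the opening, from -1 (shut) to 1 (fully open), set as the call begins (left out, the last holds). The fingers move at their own pace and stop on an object; "force" is the grip in N (left out, the last holds). Time passes only in rows, so rows that repeat a pose let the fingers close. It gives the time, the measured TCP pose, the force, the opening and the grip force at its end, in the units of the state.
- telemetry.read_state(): the state, without advancing time (a new reading comes with each control period).
- vision.snapshot(name): name is "scene" or "top" or "wrist"; returns (picture, depth): 400x640x3 uint8, red, green, blue; 400x640 float32, m along the optical axis (not along the pixel's ray), 0 where there is no reading.
- vision.camera_params(name): a dict with "fx", "fy", "cx", "cy" (pixels), "origin" and "orientation" of the camera in the world. Camera axes: x right, y down, z forward; pixel columns grow to the right and rows downward; lengths in m; the calibration is good to about 2 mm. A picture is of the moment at which its call begins: read the wrist's pose just before it. camera_params takes no time and is no camera call; for the wrist camera it gives the pose at the moment of the call.
- bot.job_done(): hands the job in; it is judged then, once.
The state is a dict: "time_s": time; "joint_pos": joint angles; "qd": joint speeds; "joint_efforts": joint torques, N m; "tcp_pos": TCP position; "eef_rot": TCP orientation; "contact_force": force on the tool from outside, world axes, zero at the start; "torque": the same for the moment, N m; "grip_width": finger opening in m; "grasp_force": force on a finger pad.
Only numpy, scipy, OpenCV 4.12 (cv2) and the standard library are available. Lean on these libraries where they do the work, as an engineer would, in place of code of your own. Each camera call takes 0.05 s, during which the arm holds its last target. There are 200 camera calls.

## Working session

There is one attempt and no reset: what is moved stays moved. The work goes in short steps, Python scripts to look and compute and a tool call to move; the robot and the scene stay as the last step left them, time stands still between calls to the robot, and variables do not carry over. Pictures are saved under pics/ and viewed, at most 14 in all, crops included, and the job is handed in when it is done.

Besides the shell and the picture viewer there is one more tool, called after ">>>" as name(argument=value, ...) on one line, values as JSON. carry_out: Moves the arm, as the interface text tells. Its arguments: {"type":"object","properties":{"rows":{"type":"array"},"gripper":{"type":"number"},"force":{"type":"number"}},"required":["rows"]}

```bash
mkdir -p pics; ls
python3 - <<'E'
from rig import telemetry, vision, bot
import cv2
s=telemetry.read_state(); print(s['tcp_pos'],s['eef_rot'],s['grip_width'])
for n in ("scene","top"):
    im,d=vision.snapshot(n); cv2.imwrite(f"pics/{n}0.png",im[:,:,::-1]); print(n,vision.camera_params(n))
E
```

```text
pics
[ 0.21625525 -0.55929377  0.23050088] [-3.08697522e+00 -5.75746638e-01 -2.49707050e-05] 0.08535673723188458
scene {'fx': 480.69896819934564, 'fy': 480.69896819934564, 'cx': 320.967734777227, 'cy': 198.32761193626968, 'origin': array([ 1.03386754, -0.74734312,  1.34086036]), 'orientation': array([-2.43376474, -0.73965496,  0.21726895])}
top {'fx': 375.37172062986457, 'fy': 375.37172062986457, 'cx': 313.5870811049544, 'cy': 200.7018314015515, 'origin': array([ 0.44168802, -0.03136121,  1.03236938]), 'orientation': array([-2.17813659,  2.16309074, -0.12660895])}
```

View pics/top0.png

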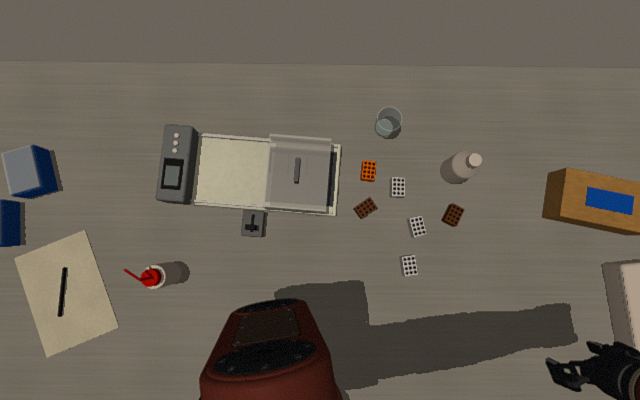

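View pics/scene0.png

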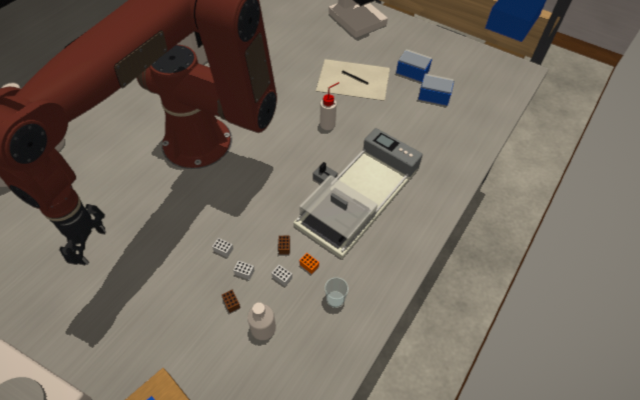

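The top view shows three light-grey blocks at px (398,187), (417,227) and (409,266). Brown and orange decoys are at (368,170), (365,208) and (453,215). The hood handle is at (297,170), the catch at (253,223), the beaker at (388,123), the flask at (460,167) and the wash bottle at (155,276). The scene view agrees.

```bash
cat > h.py <<'E'
import numpy as np, cv2
from scipy.spatial.transform import Rotation as R
from rig import telemetry, vision, bot
def cloud(n):
    c=vision.camera_params(n); im,d=vision.snapshot(n)
    v,u=np.mgrid[:400,:640]
    p=np.stack([(u-c['cx'])/c['fx']*d,(v-c['cy'])/c['fy']*d,d],-1)
    return im,d,p@R.from_rotvec(c['orientation']).as_matrix().T+c['origin']
def rect(xy):
    (c,s,a)=cv2.minAreaRect((xy*1000).astype(np.float32)); 
    if s[0]<s[1]: s=s[::-1]; a+=90
    return np.round(c,1),np.round(s,1),(a+90)%180-90   # mm, long-side angle deg
def blocks(im,P,lo=0.02,hi=0.045,zcam=None):
    hsv=cv2.cvtColor(im,cv2.COLOR_RGB2HSV)
    m=((P[...,2]>lo)&(P[...,2]<hi)).astype(np.uint8)
    n,l,st,ce=cv2.connectedComponentsWithStats(m)
    for i in range(1,n):
        if 60<st[i,4]<60000:
            q=l==i; print('px',ce[i].round(),'n',st[i,4],'sat',np.median(hsv[q][:,1]),'z',np.median(P[q][:,2]).round(4),*rect(P[q][:,:2]))
E
python3 - <<'E'
from h import *
im,d,P=cloud('top')
print('valid',(d>0).mean(),'bench z',np.median(P[300:390,450:540,2]))
blocks(im,P)
for nm,lo,hi in(('base',.018,.0285),('box',.078,.092),('handle',.115,.13),('tab',.062,.078),('house',.0305,.042),('hoodtop',.08,.095)):
    m=((P[...,2]>lo)&(P[...,2]<hi)).astype(np.uint8); m[:,360:]=0;m[:100]=0;m[245:]=0;m[:,:140]=0
    n,l,st,ce=cv2.connectedComponentsWithStats(m)
    for i in np.argsort(-st[1:,4])[:3]+1:
        if st[i,4]>8: q=l==i; print(nm,ce[i].round(),st[i,4],np.median(P[q][:,2]).round(4),*rect(P[q][:,:2]),P[q].mean(0).round(4))
c=vision.camera_params('wrist');print(c)
E
```

```text
valid 0.99595703125 bench z 0.00022855264832055688
px [389. 118.] n 94 sat 22.0 z 0.0327 [ 775.2 -245.1] [55.1 27.9] 54.73857498168945
px [244. 177.] n 6683 sat 48.0 z 0.0271 [588.8  95. ] [398.9 272.1] 85.75664520263672
px [ 43. 175.] n 339 sat 232.0 z 0.0327 [612.8 686.5] [144.1  70. ] -16.193870544433594
px [447. 173.] n 93 sat 54.0 z 0.0338 [ 629.9 -406.1] [69.7 28.4] 27.204320907592773
px [368. 170.] n 267 sat 255.0 z 0.0324 [ 635.6 -188.2] [52.4 35.8] -6.68695068359375
px [566. 205.] n 429 sat 170.0 z 0.0326 [ 509.2 -758.4] [264.6 112.3] 49.4929084777832
px [398. 186.] n 271 sat 28.0 z 0.0324 [ 590.5 -266.8] [52.5 35.7] -1.7575531005859375
px [365. 207.] n 265 sat 181.0 z 0.0324 [ 533.7 -179.2] [52.6 35.7] -55.04754638671875
px [ 11. 222.] n 339 sat 231.0 z 0.0321 [486.6 759. ] [120.5   9.5] 4.991778373718262
px [454. 214.] n 291 sat 198.0 z 0.0322 [ 516.1 -417.6] [52.7 36.8] -26.90603256225586
px [417. 226.] n 280 sat 28.0 z 0.0323 [ 484.4 -318.1] [52.  37.2] 14.21378231048584
px [409. 265.] n 291 sat 27.0 z 0.0321 [ 380.7 -294. ] [51.7 37.1] 7.368677616119385
px [617. 300.] n
[... 950 characters left out ...]
.] 468 0.0344 [489.3 122.7] [69.6 56. ] -4.116401672363281 [0.4904 0.1218 0.0344]
house [227. 139.] 239 0.0359 [689.9 182.6] [194.3  83.2] 86.87704467773438 [0.7154 0.1954 0.0359]
house [222. 202.] 199 0.0366 [556.4 192.7] [197.9  41.5] 87.525390625 [0.5437 0.2029 0.0363]
hoodtop [297. 172.] 4466 0.0874 [618.1   3.2] [191.  160.3] -4.1903839111328125 [0.6162 0.0032 0.0874]
hoodtop [174. 163.] 2206 0.0858 [641.  318.6] [199.7  75.5] -4.101715087890625 [0.639  0.3178 0.0858]
{'fx': 304.6793311942082, 'fy': 304.6793311942082, 'cx': 320.6520850323271, 'cy': 199.40237562385227, 'origin': array([ 0.29149311, -0.53147443,  0.37344899]), 'orientation': array([ 2.36526154, -1.62350712, -0.2593679 ])}
```

```bash
cat >> h.py <<'E'
YAW=-4.15; O=np.array([.6256,.1073])
def st(x,y):  # station mm -> world m
    a=np.deg2rad(YAW); return O+np.array([[np.cos(a),-np.sin(a)],[np.sin(a),np.cos(a)]])@np.array([x,y])/1000
def inst(p):
    a=np.deg2rad(YAW); return (np.array([[np.cos(a),np.sin(a)],[-np.sin(a),np.cos(a)]])@(np.array(p)-O)*1000).round(1)
def heading(s): 
    M=R.from_rotvec(s['eef_rot']).as_matrix(); return np.rad2deg(np.arctan2(M[1,0],M[0,0])),M
def plan(p,h,frm=None,hd=None):
    s=telemetry.read_state(); h0,M=heading(s)
    if frm is None: frm=s['tcp_pos']
    d=M.T@(np.array(p)-frm)*100
    print('t',round(s['time_s'],2),'tcp',s['tcp_pos'].round(4),'h',round(h0,2),'q',np.round(s['joint_pos'],2),'-> delta',d.round(2),'roll',round((h0-h+180)%360-180,2),'rows>=',int(np.linalg.norm(d)/5)+1)
E
python3 - <<'E'
from h import *
plan([*st(0,-105),.15],YAW)
print(inst([.4779,.1226]),st(0,-105))
E
```

```text
t 0.15 tcp [ 0.2163 -0.5594  0.2307] h 21.13 q [-1.42  0.1   0.1   1.56  0.    1.35] -> delta [ 57.73 -37.93   8.12] roll 25.28 rows>= 14
[-148.4    4.6] [0.61800138 0.00257531]
```

>>> carry_out(rows=[{"delta_pos":[57.7,-37.9,8.0],"roll":25.3},{"delta_pos":[57.7,-37.9,8.0],"roll":25.3},{"delta_pos":[57.7,-37.9,8.0],"roll":25.3},{"delta_pos":[57.7,-37.9,8.0],"roll":25.3},{"delta_pos":[57.7,-37.9,8.0],"roll":25.3},{"delta_pos":[57.7,-37.9,8.0],"roll":25.3},{"delta_pos":[57.7,-37.9,8.0],"roll":25.3},{"delta_pos":[57.7,-37.9,8.0],"roll":25.3},{"delta_pos":[57.7,-37.9,8.0],"roll":25.3},{"delta_pos":[57.7,-37.9,8.0],"roll":25.3},{"delta_pos":[57.7,-37.9,8.0],"roll":25.3},{"delta_pos":[57.7,-37.9,8.0],"roll":25.3},{"delta_pos":[57.7,-37.9,8.0],"roll":25.3},{"delta_pos":[57.7,-37.9,8.0],"roll":25.3},{"delta_pos":[57.7,-37.9,8.0],"roll":25.3},{"delta_pos":[57.7,-37.9,8.0],"roll":25.3},{"delta_pos":[57.7,-37.9,8.0],"roll":25.3},{"delta_pos":[57.7,-37.9,8.0],"roll":25.3},{"delta_pos":[57.7,-37.9,8.0],"roll":25.3},{"delta_pos":[57.7,-37.9,8.0],"roll":25.3}], gripper=-0.2)

```text
time_s: 2.15
tcp_pos: [0.6178, 0.001, 0.1517]
eef_rot: [3.139, -0.116, 0.001]
contact_force: [-0.1, 0.9, 0.2]
grip_width: 0.0342
grasp_force: 0.0
```

Run:
```python
from h import *
plan([*st(0,-105),.095],YAW)
s=telemetry.read_state();print(s['grip_width'],s['contact_force'])
```

```text
t 2.15 tcp [0.6178 0.001  0.1517] h -4.24 q [-0.21  0.16  0.01  1.42 -0.    3.01] -> delta [ 0.01 -0.16  5.67] roll -0.09 rows>= 2
0.03416104901584488 [-0.07614198  0.87422058  0.16411783]
```

>>> carry_out(rows=[{"delta_pos":[0,0,0],"roll":-30},{"delta_pos":[0,0,0],"roll":-30},{"delta_pos":[0,0,0],"roll":-30},{"delta_pos":[0,0,0],"roll":-30},{"delta_pos":[0,0,0],"roll":-65},{"delta_pos":[0,0,0],"roll":-65},{"delta_pos":[0,0,0],"roll":-65},{"delta_pos":[0,0,0],"roll":-65},{"delta_pos":[0,0,0],"roll":-100},{"delta_pos":[0,0,0],"roll":-100},{"delta_pos":[0,0,0],"roll":-100},{"delta_pos":[0,0,0],"roll":-100},{"delta_pos":[0,0,0],"roll":-135},{"delta_pos":[0,0,0],"roll":-135},{"delta_pos":[0,0,0],"roll":-135},{"delta_pos":[0,0,0],"roll":-135},{"delta_pos":[0,0,0],"roll":-160},{"delta_pos":[0,0,0],"roll":-160},{"delta_pos":[0,0,0],"roll":-160},{"delta_pos":[0,0,0],"roll":-160}])

```text
time_s: 4.15
tcp_pos: [0.6178, 0.0015, 0.1515]
eef_rot: [0.654, 3.072, -0.0]
contact_force: [-0.1, 0.5, 0.3]
grip_width: 0.0342
grasp_force: 0.0
```

Run:
```python
from h import *
plan([*st(0,-105),.095],YAW+180)
```

```text
t 4.15 tcp [0.6178 0.0015 0.1515] h 155.96 q [-0.21  0.16  0.01  1.42 -0.    0.21] -> delta [0.03 0.11 5.65] roll -19.89 rows>= 2
```

>>> carry_out(rows=[{"delta_pos":[0,0.1,0],"roll":-19.9},{"delta_pos":[0,0.1,0],"roll":-19.9},{"delta_pos":[0,0.1,0],"roll":-19.9},{"delta_pos":[0,0.1,2],"roll":-19.9},{"delta_pos":[0,0.1,4],"roll":-19.9},{"delta_pos":[0,0.1,5.6],"roll":-19.9},{"delta_pos":[0,0.1,5.6],"roll":-19.9},{"delta_pos":[0,0.1,5.6],"roll":-19.9}])

```text
time_s: 4.95
tcp_pos: [0.6182, 0.0027, 0.0955]
eef_rot: [-0.119, -3.139, 0.0]
contact_force: [-0.2, 0.4, 0.7]
grip_width: 0.0345
grasp_force: 0.0
```

>>> carry_out(rows=[{"delta_pos":[0,0,0],"roll":0},{"delta_pos":[0,0,0],"roll":0},{"delta_pos":[0,0,0],"roll":0},{"delta_pos":[0,0,0],"roll":0},{"delta_pos":[0,0,0],"roll":0},{"delta_pos":[0,0,0],"roll":0}], gripper=-1, force=30)

```text
time_s: 5.55
tcp_pos: [0.619, 0.0025, 0.0966]
eef_rot: [0.117, 3.137, -0.001]
contact_force: [-0.8, 0.3, 5.9]
grip_width: 0.0115
grasp_force: 31.9
```

>>> carry_out(rows=[{"delta_pos":[0,0.3,0],"roll":0},{"delta_pos":[0,0.6,0],"roll":0},{"delta_pos":[0,0.9,0],"roll":0},{"delta_pos":[0,1.2,0],"roll":0},{"delta_pos":[0,1.2,0],"roll":0}])

```text
time_s: 6.05
tcp_pos: [0.6199, 0.0146, 0.0967]
eef_rot: [0.117, 3.137, -0.001]
contact_force: [-1.0, -0.4, 7.3]
grip_width: 0.0116
grasp_force: 31.9
```

>>> carry_out(rows=[{"delta_pos":[0,1.5,0],"roll":0},{"delta_pos":[0,3,0],"roll":0},{"delta_pos":[0,4.5,0],"roll":0},{"delta_pos":[0,6,0],"roll":0},{"delta_pos":[0,7.5,0],"roll":0},{"delta_pos":[0,9,0],"roll":0},{"delta_pos":[0,10.5,0],"roll":0},{"delta_pos":[0,12,0],"roll":0},{"delta_pos":[0,13.5,0],"roll":0},{"delta_pos":[0,14.5,0],"roll":0},{"delta_pos":[0,15.5,0],"roll":0},{"delta_pos":[0,15.5,0],"roll":0},{"delta_pos":[0,15.5,0],"roll":0},{"delta_pos":[0,15.5,0],"roll":0}])

```text
time_s: 7.45
tcp_pos: [0.6313, 0.17, 0.0967]
eef_rot: [0.116, 3.138, 0.002]
contact_force: [-0.9, 2.0, 6.3]
grip_width: 0.0114
grasp_force: 31.9
```

>>> carry_out(rows=[{"delta_pos":[0,0,0],"roll":0},{"delta_pos":[0,0,0],"roll":0},{"delta_pos":[0,0,0],"roll":0},{"delta_pos":[0,0,-3],"roll":0},{"delta_pos":[0,0,-7],"roll":0},{"delta_pos":[0,0,-10],"roll":0},{"delta_pos":[0,0,-10],"roll":0}], gripper=0.2)

```text
time_s: 8.15
tcp_pos: [0.6329, 0.1693, 0.2007]
eef_rot: [0.117, 3.132, 0.001]
contact_force: [0.7, -0.7, -0.6]
grip_width: 0.0515
grasp_force: 0.0
```

Run:
```python
from h import *
im,d,P=cloud('top'); cv2.imwrite('pics/top1.png',im[:,:,::-1])
blocks(im,P,.027)
m=((P[...,2]>.115)&(P[...,2]<.13)).astype(np.uint8); m[:,340:]=0
n,l,s,ce=cv2.connectedComponentsWithStats(m)
for i in range(1,n):
    if s[i,4]>30: r=rect(P[l==i][:,:2]); print('handle?',ce[i],s[i,4],*r,inst(np.array(r[0])/1000))
plan([.5,-.2,.2],YAW+90)
```

```text
px [390. 117.] n 66 sat 22.0 z 0.0376 [ 775.2 -245.1] [55.  28.5] 55.00204086303711
px [295. 181.] n 4945 sat 19.0 z 0.031 [586.3  76. ] [357.2 269.9] 85.88961029052734
px [ 42. 174.] n 263 sat 226.0 z 0.0354 [611.7 687.3] [144.4  70.3] -17.73155975341797
px [194. 180.] n 183 sat 29.0 z 0.0316 [602.7 277.5] [128.6  18.1] -4.763816833496094
px [447. 173.] n 70 sat 51.0 z 0.0366 [ 630.3 -406.5] [69.9 29. ] 26.62871742248535
px [368. 170.] n 255 sat 255.0 z 0.0325 [ 635.6 -188.3] [52.1 35.9] -6.071861267089844
px [567. 205.] n 308 sat 163.0 z 0.0363 [ 509.6 -758.8] [264.6 112.2] 49.3562126159668
px [398. 186.] n 257 sat 27.0 z 0.0325 [ 590.2 -267. ] [52.3 35.8] -1.634246826171875
px [365. 207.] n 259 sat 175.0 z 0.0323 [ 533.8 -179.4] [52.9 35.8] -55.007328033447266
px [ 10. 222.] n 239 sat 226.0 z 0.0362 [486.3 758.4] [119.7  10.8] 4.077446937561035
px [454. 214.] n 270 sat 186.0 z 0.0325 [ 516.1 -417.3] [52.7 36.8] -26.89004898071289
px [417. 226.] n 267 sat 27.0 z 0.0324 [ 484.1 -317.4] [52.  36.4] 13.735264778137207
px [409. 265.] n 274 sat 26.0 z 0.0325 [ 380.6 -294.1] [51.5 36.4] 7.420585632324219
px [620. 320.] n 647 sat 51.0 z 0.0365 [ 242.4 -840.9] [299.7  30.9] 1.0066837072372437
px [296. 382.] n 146 sat 172.0 z 0.036 [88.5  0.3] [114.8  24.9] -89.52338096499443
handle? [228.34615385 166.43269231] 104 [624.4 171. ] [48.5 12.7] -3.5062713623046875 [-5.8 63.4]
handle? [295.         398.57142857] 35 [78.9  0.7] [46.5  4.3] -89.33089476823807 [-537.6 -145.9]
t 8.2 tcp [0.6321 0.1693 0.1978] h 175.72 q [ 0.06  0.26  0.21  1.52 -0.    0.14] -> delta [ 10.41 -37.81  -0.28] roll 89.87 rows>= 8
```

Run:
```python
from h import *
plan([.5903,-.267,.11],88.3)
```

```text
t 8.2 tcp [0.6321 0.1693 0.1978] h 175.72 q [ 0.06  0.26  0.21  1.52 -0.    0.14] -> delta [  0.95 -43.82   8.76] roll 87.42 rows>= 9
```

>>> carry_out(rows=[{"delta_pos":[0.9,-43.8,8.7],"roll":87.4},{"delta_pos":[0.9,-43.8,8.7],"roll":87.4},{"delta_pos":[0.9,-43.8,8.7],"roll":87.4},{"delta_pos":[0.9,-43.8,8.7],"roll":87.4},{"delta_pos":[0.9,-43.8,8.7],"roll":87.4},{"delta_pos":[0.9,-43.8,8.7],"roll":87.4},{"delta_pos":[0.9,-43.8,8.7],"roll":87.4},{"delta_pos":[0.9,-43.8,8.7],"roll":87.4},{"delta_pos":[0.9,-43.8,8.7],"roll":87.4},{"delta_pos":[0.9,-43.8,8.7],"roll":87.4},{"delta_pos":[0.9,-43.8,8.7],"roll":87.4},{"delta_pos":[0.9,-43.8,8.7],"roll":87.4},{"delta_pos":[0.9,-43.8,8.7],"roll":87.4},{"delta_pos":[0.9,-43.8,8.7],"roll":87.4}], gripper=1)

```text
time_s: 9.6
tcp_pos: [0.5895, -0.2659, 0.1084]
eef_rot: [2.25, 2.193, -0.0]
contact_force: [0.2, 0.7, -0.6]
grip_width: 0.0854
grasp_force: 0.0
```

Run:
```python
from h import *
im,d,P=cloud('wrist'); cv2.imwrite('pics/w1.png',im[:,:,::-1])
blocks(im,P,.027,.04)
plan([.5903,-.267,.012],88.3)
```

```text
px [233.  91.] n 4306 sat 126.0 z 0.0323 [ 532.5 -180.9] [52.1 36.3] -54.912654876708984
px [382. 102.] n 4137 sat 173.0 z 0.0323 [ 634.6 -190. ] [52.2 36. ] -6.595481872558594
px [526. 156.] n 756 sat 11.0 z 0.0338 [ 743.3 -232.9] [57.8 23. ] 74.24624633789062
px [586. 174.] n 1097 sat 11.0 z 0.0343 [ 781.6 -243.9] [48.5 15.6] 72.87910461425781
px [320. 211.] n 3031 sat 14.0 z 0.0323 [ 589.6 -269.3] [51.9 36.2] -2.5843582153320312
px [ 61. 248.] n 2873 sat 14.0 z 0.0322 [ 379.9 -295.5] [54.3 36.1] 7.936230659484863
px [185. 266.] n 1585 sat 14.0 z 0.0323 [ 483.3 -319.2] [52.7 36. ] 13.912118911743164
px [378. 345.] n 670 sat 29.0 z 0.0331 [ 638.8 -400.5] [62.3 19.1] -0.02423095703125
px [244. 355.] n 781 sat 137.0 z 0.0322 [ 517.4 -403.8] [36.1 29.3] -64.15738105773926
t 9.65 tcp [ 0.5895 -0.266   0.1085] h 88.5 q [-0.63  0.26  0.04  1.36 -0.    0.97] -> delta [-0.1   0.08  9.65] roll 0.2 rows>= 2
```

View pics/w1.png

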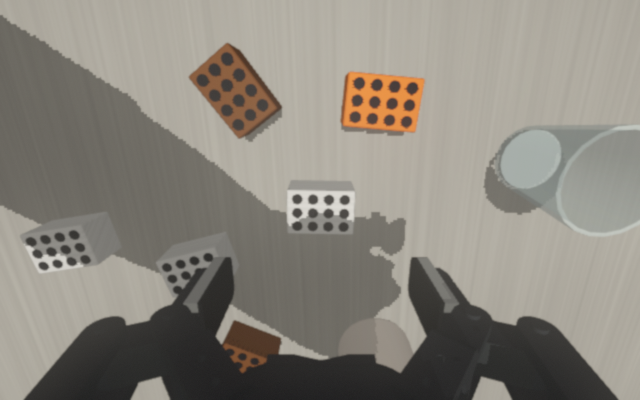

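The block at px (320,207) sits centred between the open fingers, and neither decoy nor the beaker is in the way.

>>> carry_out(rows=[{"delta_pos":[-0.2,0.1,3.5],"roll":0.4},{"delta_pos":[-0.2,0.1,6.5],"roll":0.4},{"delta_pos":[-0.2,0.1,8.5],"roll":0.4},{"delta_pos":[-0.2,0.1,9.6],"roll":0.4},{"delta_pos":[-0.2,0.1,9.6],"roll":0.4},{"delta_pos":[-0.2,0.1,9.6],"roll":0.4}])

```text
time_s: 10.25
tcp_pos: [0.5907, -0.2691, 0.0135]
eef_rot: [2.26, 2.181, 0.0]
contact_force: [0.0, -0.8, -0.1]
grip_width: 0.0851
grasp_force: 0.0
```

>>> carry_out(rows=[{"delta_pos":[0,0,0],"roll":0},{"delta_pos":[0,0,0],"roll":0},{"delta_pos":[0,0,0],"roll":0},{"delta_pos":[0,0,0],"roll":0},{"delta_pos":[0,0,0],"roll":0},{"delta_pos":[0,0,0],"roll":0}], gripper=-1, force=50)

```text
time_s: 10.85
tcp_pos: [0.5908, -0.2695, 0.0138]
eef_rot: [2.26, 2.179, 0.0]
contact_force: [0.3, -0.4, 6.7]
grip_width: 0.0509
grasp_force: 54.0
```

Run:
```python
from h import *
plan([*st(33,-48),.10],YAW+90)
```

```text
t 10.85 tcp [ 0.5908 -0.2695  0.0138] h 87.93 q [-0.63  0.32 -0.05  1.19 -0.    0.98] -> delta [32.85  5.25 -8.66] roll 2.08 rows>= 7
```

>>> carry_out(rows=[{"delta_pos":[0,0,-2],"roll":0},{"delta_pos":[0,0,-5],"roll":0},{"delta_pos":[0,0,-8],"roll":0},{"delta_pos":[4,0.7,-9],"roll":1},{"delta_pos":[8,1.4,-9],"roll":2.1},{"delta_pos":[12,2.1,-9],"roll":2.1},{"delta_pos":[16,2.8,-9],"roll":2.1},{"delta_pos":[20,3.5,-9],"roll":2.1},{"delta_pos":[24,4.2,-9],"roll":2.1},{"delta_pos":[28,4.9,-9],"roll":2.1},{"delta_pos":[31,5.3,-9],"roll":2.1},{"delta_pos":[32.6,5.5,-9],"roll":2.1},{"delta_pos":[32.6,5.5,-9],"roll":2.1},{"delta_pos":[32.6,5.5,-9],"roll":2.1}])

```text
time_s: 12.25
tcp_pos: [0.6567, 0.0544, 0.1021]
eef_rot: [2.301, 2.139, -0.001]
contact_force: [0.2, -0.3, -1.5]
grip_width: 0.0506
grasp_force: 53.0
```

Run:
```python
from h import *
s=telemetry.read_state(); print(s['grip_width'],s['grasp_force'],s['contact_force'],inst(s['tcp_pos'][:2]))
plan([*st(30,-50),.047],YAW+90)
im,d,P=cloud('wrist'); cv2.imwrite('pics/w2.png',im[:,:,::-1])
blocks(im,P,.0335,.045)
im,d,P=cloud('top'); blocks(im[:,345:],P[:,345:],.027)
```

```text
0.0505846146637643 53.04019331932068 [ 0.2000924  -0.3211087  -1.47419309] [ 34.9 -50.5]
t 12.25 tcp [0.6567 0.0544 0.1021] h 85.84 q [-0.12  0.3   0.08  1.35 -0.    1.53] -> delta [ 0.06 -0.48  5.51] roll -0.01 rows>= 2
px [ 44. 133.] n 1995 sat 11.0 z 0.0344 [470.9 123.1] [53.9 32.4] 86.29513549804688
px [154. 244.] n 1097 sat 13.0 z 0.036 [528.6  34.2] [94.1  7.7] 85.7157974243164
px [358. 204.] n 318 sat 18.0 z 0.0382 [684.7  59.8] [20.5  8.1] 84.89904022216797
px [392. 222.] n 568 sat 13.0 z 0.0361 [709.3  41.3] [52.9  6.4] 85.6939926147461
px [353. 331.] n 453 sat 8.0 z 0.0383 [676.4 -53.8] [49.1  8.1] 85.8930892944336
px [380. 339.] n 67 sat 14.0 z 0.0361 [699.5 -65.8] [30.1  2.5] 85.3106460571289
px [ 45. 117.] n 68 sat 22.0 z 0.0365 [ 774.8 -244.9] [55.1 27.1] 54.74794006347656
px [102. 173.] n 64 sat 51.5 z 0.0372 [ 629.9 -406. ] [69.7 28.7] 26.961833953857422
px [ 23. 170.] n 256 sat 255.0 z 0.0328 [ 635.6 -188.2] [52.3 36.3] -7.2233428955078125
px [222. 205.] n 298 sat 164.0 z 0.0364 [ 509.8 -758. ] [262.7 111.7] 49.0582160949707
px [ 20. 207.] n 261 sat 174.0 z 0.0326 [ 533.5 -179.1] [52.2 35.9] -55.02850341796875
px [109. 214.] n 273 sat 189.0 z 0.0324 [ 516.4 -416.9] [52.5 36.2] -26.761024475097656
px [ 72. 226.] n 268 sat 27.0 z 0.0323 [ 484.3 -318. ] [51.8 36.8] 12.583189964294434
px [ 64. 265.] n 277 sat 26.0 z 0.0322 [ 380.6 -293.9] [51.8 36.2] 6.678600788116455
px [275. 321.] n 644 sat 51.0 z 0.036 [ 242.2 -840. ] [297.9  23.3] 2.4107096195220947
```

View pics/w2.png

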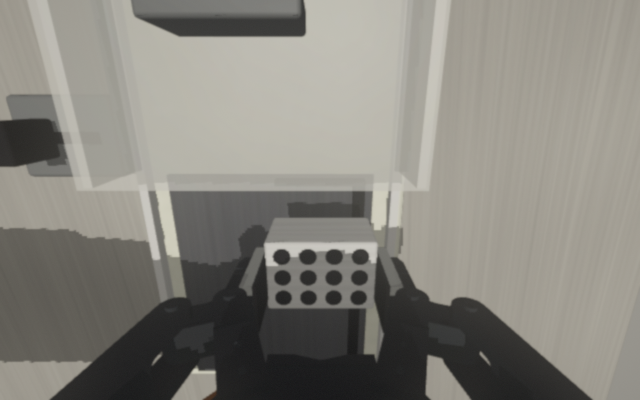

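The block at px (320,262) is held square, centred over the bay2 area. The hood's near edge is at row 188, clear of the fingers.

>>> carry_out(rows=[{"delta_pos":[0,-0.5,2],"roll":0},{"delta_pos":[0,-0.5,4],"roll":0},{"delta_pos":[0,-0.5,5],"roll":0},{"delta_pos":[0,-0.5,5.5],"roll":0},{"delta_pos":[0,-0.5,5.6],"roll":0},{"delta_pos":[0,-0.5,5.7],"roll":0},{"delta_pos":[0,-0.5,5.7],"roll":0},{"delta_pos":[0,-0.5,5.7],"roll":0}])

```text
time_s: 13.15
tcp_pos: [0.6523, 0.0553, 0.046]
eef_rot: [2.3, 2.139, 0.001]
contact_force: [-0.7, 0.8, -1.3]
grip_width: 0.0505
grasp_force: 53.0
```

>>> carry_out(rows=[{"delta_pos":[0,0.1,0],"roll":0},{"delta_pos":[0,0.2,0],"roll":0},{"delta_pos":[0,0.3,0],"roll":0},{"delta_pos":[0,0.4,0],"roll":0},{"delta_pos":[0,0.4,0],"roll":0},{"delta_pos":[0,0.4,0],"roll":0}])

```text
time_s: 13.75
tcp_pos: [0.6541, 0.0552, 0.0451]
eef_rot: [-2.299, -2.138, 0.004]
contact_force: [-9.9, 0.3, 5.1]
grip_width: 0.051
grasp_force: 53.8
```

```bash
cat > s.py <<'E'
from h import *
s=telemetry.read_state(); print('w',s['grip_width'],'g',round(s['grasp_force'],1),'F',s['contact_force'].round(1),'station F',(inst(O+s['contact_force'][:2]/1000)),'tcp st',inst(s['tcp_pos'][:2]),s['tcp_pos'][2].round(4),'h',heading(s)[0])
E
python3 s.py
```

```text
w 0.05099346685324046 g 53.8 F [-9.9  0.3  5.1] station F [-9.9 -0.5] tcp st [ 32.2 -49.9] 0.0451 h 85.83820358491512
```

>>> carry_out(rows=[{"delta_pos":[0.1,0,0],"roll":0},{"delta_pos":[0.2,0,0],"roll":0},{"delta_pos":[0.3,0,0],"roll":0},{"delta_pos":[0.4,0,0],"roll":0},{"delta_pos":[0.4,0,0],"roll":0}])

```text
time_s: 14.25
tcp_pos: [0.6543, 0.0582, 0.0444]
eef_rot: [-2.3, -2.137, 0.007]
contact_force: [-8.3, -3.9, -1.1]
grip_width: 0.0508
grasp_force: 53.2
```

```bash
python3 s.py
```

```text
w 0.050771852566633684 g 53.2 F [-8.3 -3.9 -1.1] station F [-7.9 -4.5] tcp st [ 32.2 -46.9] 0.0444 h 85.79483039103339
```

>>> carry_out(rows=[{"delta_pos":[0.1,0,0],"roll":0},{"delta_pos":[0.2,0,0],"roll":0},{"delta_pos":[0.2,0,0],"roll":0},{"delta_pos":[0.2,0,0],"roll":0}])

```text
time_s: 14.65
tcp_pos: [0.6544, 0.0583, 0.0445]
eef_rot: [2.302, 2.137, -0.011]
contact_force: [-9.2, -12.3, 0.2]
grip_width: 0.0509
grasp_force: 53.4
```

```bash
python3 s.py
```

```text
w 0.050919795077996974 g 53.4 F [ -9.2 -12.3   0.2] station F [ -8.3 -13. ] tcp st [ 32.2 -46.8] 0.0445 h 85.7338355342336
```

>>> carry_out(rows=[{"delta_pos":[0,0,0.1],"roll":0},{"delta_pos":[0,0,0.2],"roll":0},{"delta_pos":[0,0,0.2],"roll":0},{"delta_pos":[0,0,0.2],"roll":0}])

```text
time_s: 15.05
tcp_pos: [0.6544, 0.0583, 0.0443]
eef_rot: [2.302, 2.137, -0.01]
contact_force: [-16.4, -11.4, 13.4]
grip_width: 0.0507
grasp_force: 54.8
```

>>> carry_out(rows=[{"delta_pos":[0,-0.1,0.2],"roll":0},{"delta_pos":[0,-0.1,0.1],"roll":0},{"delta_pos":[0,-0.1,0],"roll":0},{"delta_pos":[0,-0.1,0],"roll":0},{"delta_pos":[0,-0.1,0],"roll":0},{"delta_pos":[0,-0.1,0],"roll":0},{"delta_pos":[0,-0.1,0],"roll":0}], gripper=1)

```text
time_s: 15.75
tcp_pos: [0.6553, 0.0611, 0.0432]
eef_rot: [2.301, 2.139, -0.0]
contact_force: [0.5, -0.4, 0.6]
grip_width: 0.0855
grasp_force: 0.0
```

```bash
python3 s.py
```

```text
w 0.0854594238733205 g 0.0 F [ 0.5 -0.4  0.6] station F [ 0.5 -0.4] tcp st [ 33.  -43.9] 0.0432 h 85.83471264929241
```

>>> carry_out(rows=[{"delta_pos":[0,0,-2],"roll":0},{"delta_pos":[0,0,-5],"roll":0},{"delta_pos":[0,0,-8],"roll":0},{"delta_pos":[0,0,-8],"roll":0},{"delta_pos":[0,0,-8],"roll":0}])

```text
time_s: 16.25
tcp_pos: [0.6559, 0.061, 0.124]
eef_rot: [2.3, 2.138, 0.002]
contact_force: [-0.0, -0.1, -0.5]
grip_width: 0.0855
grasp_force: 0.0
```

Run:
```python
from h import *
for n in('wrist','top'):
    im,d,P=cloud(n); cv2.imwrite(f'pics/l1{n}.png',im[:,:,::-1]); print(n)
    blocks(im,P,.055,.068)
    if n=='top': blocks(im[:,345:],P[:,345:],.027)
plan([.4838,-.3185,.11],103.4)
```

```text
wrist
px [ 55. 146.] n 674 sat 24.0 z 0.0618 [482.1 124.2] [28.1 11.7] -71.11592674255371
px [318. 217.] n 3490 sat 13.0 z 0.0623 [654.5  58.1] [52.1 36.5] -4.765350341796875
top
px [ 34. 173.] n 276 sat 197.0 z 0.0603 [612.  688.3] [141.5  69.4] -17.03656005859375
px [280. 160.] n 136 sat 25.5 z 0.0623 [655.   51.9] [52.2 21.3] -5.610809326171875
px [558. 194.] n 160 sat 163.0 z 0.0617 [ 571.6 -682.3] [131.7  28.7] -0.1734619140625
px [  2. 222.] n 218 sat 207.0 z 0.0598 [486.1 759.6] [119.1  12.1] 3.7229020595550537
px [629. 317.] n 654 sat 52.0 z 0.063 [ 247.7 -841.1] [303.2  61.3] -5.3655548095703125
px [296. 387.] n 110 sat 166.0 z 0.0617 [84.3  0.5] [109.3  20. ] -89.05291134119034
px [ 45. 117.] n 71 sat 21.0 z 0.0366 [ 775.4 -245.6] [55.2 27.8] 53.476741790771484
px [102. 173.] n 65 sat 52.0 z 0.0364 [ 630.  -406.3] [69.7 27.5] 27.215131759643555
px [ 23. 170.] n 254 sat 255.0 z 0.0325 [ 635.5 -188.1] [52.5 35.8] -5.658355712890625
px [222. 206.] n 304 sat 164.0 z 0.036 [ 509.  -759.1] [263.9 111.5] 49.68428039550781
px [ 20. 207.] n 259 sat 175.0 z 0.0325 [ 533.6 -179.2] [51.9 35.8] -55.04420471191406
px [109. 214.] n 265 sat 185.0 z 0.0323 [ 515.9 -417.5] [52.3 36.3] -25.72032928466797
px [ 72. 226.] n 270 sat 27.0 z 0.0323 [ 484.4 -318.3] [51.7 37.2] 13.238628387451172
px [ 64. 265.] n 279 sat 27.0 z 0.0324 [ 380.6 -294.4] [51.7 37.2] 7.123514652252197
px [275. 319.] n 648 sat 51.0 z 0.0362 [ 245.9 -842.4] [303.4  57.1] -4.180366516113281
t 16.35 tcp [0.6546 0.0611 0.122 ] h 85.83 q [-0.11  0.29  0.1   1.39 -0.    1.54] -> delta [-39.1  -14.28   1.22] roll -17.57 rows>= 9
```

>>> carry_out(rows=[{"delta_pos":[-39.1,-14.3,1.2],"roll":-17.6},{"delta_pos":[-39.1,-14.3,1.2],"roll":-17.6},{"delta_pos":[-39.1,-14.3,1.2],"roll":-17.6},{"delta_pos":[-39.1,-14.3,1.2],"roll":-17.6},{"delta_pos":[-39.1,-14.3,1.2],"roll":-17.6},{"delta_pos":[-39.1,-14.3,1.2],"roll":-17.6},{"delta_pos":[-39.1,-14.3,1.2],"roll":-17.6},{"delta_pos":[-39.1,-14.3,1.2],"roll":-17.6},{"delta_pos":[-39.1,-14.3,1.2],"roll":-17.6},{"delta_pos":[-39.1,-14.3,1.2],"roll":-17.6},{"delta_pos":[-39.1,-14.3,1.2],"roll":-17.6},{"delta_pos":[-39.1,-14.3,1.2],"roll":-17.6}])

```text
time_s: 17.55
tcp_pos: [0.4844, -0.3171, 0.1107]
eef_rot: [-1.944, -2.466, -0.001]
contact_force: [-0.7, -0.4, -0.4]
grip_width: 0.0854
grasp_force: 0.0
```

Run:
```python
from h import *
im,d,P=cloud('wrist'); blocks(im,P,.027,.04)
plan([.4838,-.319,.0125],103.6)
```

```text
px [439.  35.] n 4379 sat 144.0 z 0.0322 [ 532.5 -181.2] [51.7 36.8] -54.81768798828125
px [575.  84.] n 4558 sat 187.0 z 0.0323 [ 634.  -190.4] [53.4 36.4] -6.660881042480469
px [187. 147.] n 3643 sat 13.0 z 0.0323 [ 379.4 -296. ] [52.6 36.2] 7.863302230834961
px [318. 209.] n 3002 sat 13.0 z 0.0323 [ 483.1 -319.9] [52.  36.8] 13.273687362670898
px [327. 319.] n 2173 sat 101.0 z 0.0324 [ 514.7 -419.5] [52.6 37.3] -27.343868255615234
t 17.6 tcp [ 0.4846 -0.3171  0.1109] h 103.53 q [-0.81  0.05 -0.17  1.34  0.    0.53] -> delta [-0.17 -0.12  9.84] roll -0.07 rows>= 2
```

>>> carry_out(rows=[{"delta_pos":[-0.2,-0.1,3.5],"roll":0},{"delta_pos":[-0.2,-0.1,6.5],"roll":0},{"delta_pos":[-0.2,-0.1,8.5],"roll":0},{"delta_pos":[-0.2,-0.1,9.8],"roll":0},{"delta_pos":[-0.2,-0.1,9.8],"roll":0},{"delta_pos":[-0.2,-0.1,9.8],"roll":0}])

```text
time_s: 18.2
tcp_pos: [0.4843, -0.3206, 0.0141]
eef_rot: [1.945, 2.466, -0.0]
contact_force: [0.5, -0.3, 0.5]
grip_width: 0.0856
grasp_force: 0.0
```

>>> carry_out(rows=[{"delta_pos":[0,0,0],"roll":0},{"delta_pos":[0,0,0],"roll":0},{"delta_pos":[0,0,0],"roll":0},{"delta_pos":[0,0,0],"roll":0},{"delta_pos":[0,0,0],"roll":0},{"delta_pos":[0,0,0],"roll":0}], gripper=-1, force=50)

```text
time_s: 18.8
tcp_pos: [0.4844, -0.3215, 0.0147]
eef_rot: [1.945, 2.464, -0.001]
contact_force: [-0.3, 1.4, 6.5]
grip_width: 0.0506
grasp_force: 53.8
```

Run:
```python
from h import *
plan([*st(28,-100.5),.105],YAW+90)
```

```text
t 18.8 tcp [ 0.4844 -0.3215  0.0147] h 103.43 q [-0.81  0.12 -0.28  1.17 -0.    0.53] -> delta [27.98 23.34 -9.06] roll 17.58 rows>= 8
```

>>> carry_out(rows=[{"delta_pos":[0,0,-2],"roll":0},{"delta_pos":[0,0,-5],"roll":0},{"delta_pos":[0,0,-8],"roll":0},{"delta_pos":[2.8,2.3,-9],"roll":3},{"delta_pos":[5.6,4.7,-9],"roll":6},{"delta_pos":[8.4,7,-9],"roll":9},{"delta_pos":[11.2,9.3,-9],"roll":12},{"delta_pos":[14,11.7,-9],"roll":15},{"delta_pos":[16.8,14,-9],"roll":17.6},{"delta_pos":[19.6,16.3,-9],"roll":17.6},{"delta_pos":[22.4,18.7,-9],"roll":17.6},{"delta_pos":[25.2,21,-9],"roll":17.6},{"delta_pos":[27.9,23.3,-9],"roll":17.6},{"delta_pos":[27.9,23.3,-9],"roll":17.6},{"delta_pos":[27.9,23.3,-9],"roll":17.6},{"delta_pos":[27.9,23.3,-9],"roll":17.6}])

```text
time_s: 20.4
tcp_pos: [0.6452, 0.0042, 0.1031]
eef_rot: [-2.301, -2.138, 0.001]
contact_force: [0.3, 0.6, -1.4]
grip_width: 0.0507
grasp_force: 53.0
```

Run:
```python
from h import *
import s
plan([*st(28,-102),.047],YAW+90)
im,d,P=cloud('wrist'); cv2.imwrite('pics/w3.png',im[:,:,::-1])
im,d,P=cloud('top'); blocks(im[:,345:],P[:,345:],.027,.034)
```

```text
w 0.0507439636814469 g 53.0 F [ 0.3  0.6 -1.4] station F [0.3 0.6] tcp st [  27.  -101.5] 0.1031 h 85.79851986862404
t 20.4 tcp [0.6452 0.0042 0.1031] h 85.8 q [-0.2   0.26  0.03  1.35 -0.    1.45] -> delta [-0.05  0.1   5.61] roll -0.05 rows>= 2
px [ 23. 170.] n 208 sat 255.0 z 0.0322 [ 635.4 -188.3] [52.4 36.3] -6.8647003173828125
px [206. 191.] n 65 sat 165.0 z 0.0302 [ 579.7 -682.8] [104.7   4.7] -11.540542602539062
px [ 20. 207.] n 213 sat 174.0 z 0.0321 [ 533.4 -178.9] [52.1 35.8] -55.03432083129883
px [109. 214.] n 212 sat 191.0 z 0.032 [ 516.1 -418. ] [52.7 37.2] -26.663002014160156
px [ 64. 265.] n 218 sat 27.0 z 0.0318 [ 380.7 -293.9] [51.6 37. ] 7.564688682556152
px [274. 321.] n 258 sat 51.0 z 0.0303 [ 243.8 -839.8] [290.9   8.9] 4.814431667327881
```

View pics/w3.png

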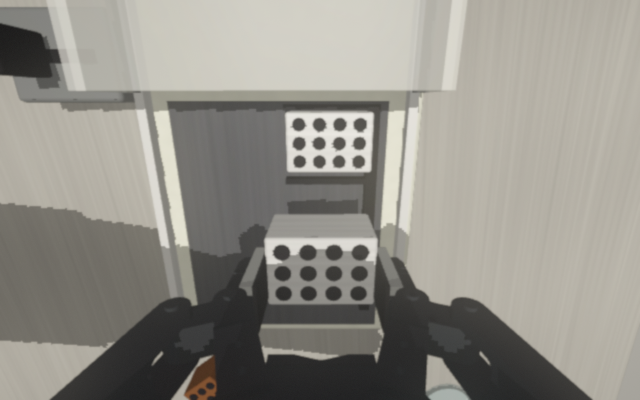

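Block A at px (330,142) sits square against the fence and rib in bay2. Block B is held at (320,258), lined up with bay1.

>>> carry_out(rows=[{"delta_pos":[-0.05,0.1,2],"roll":0},{"delta_pos":[-0.05,0.1,4],"roll":0},{"delta_pos":[-0.05,0.1,5],"roll":0},{"delta_pos":[-0.05,0.1,5.5],"roll":0},{"delta_pos":[-0.05,0.1,5.7],"roll":0},{"delta_pos":[-0.05,0.1,5.7],"roll":0},{"delta_pos":[-0.05,0.1,5.7],"roll":0}])

```text
time_s: 21.2
tcp_pos: [0.6471, 0.0041, 0.0472]
eef_rot: [2.3, 2.138, 0.001]
contact_force: [0.2, -0.0, -1.7]
grip_width: 0.0507
grasp_force: 52.9
```

>>> carry_out(rows=[{"delta_pos":[0,0.1,0],"roll":0},{"delta_pos":[0,0.2,0],"roll":0},{"delta_pos":[0,0.3,0],"roll":0},{"delta_pos":[0,0.4,0],"roll":0},{"delta_pos":[0,0.5,0],"roll":0},{"delta_pos":[0,0.6,0],"roll":0},{"delta_pos":[0,0.6,0],"roll":0},{"delta_pos":[0,0.6,0],"roll":0}])

```text
time_s: 22.0
tcp_pos: [0.6504, 0.004, 0.0461]
eef_rot: [-2.298, -2.137, 0.005]
contact_force: [-12.2, -0.1, 6.2]
grip_width: 0.051
grasp_force: 53.9
```

```bash
python3 s.py
```

```text
w 0.051025755236880264 g 53.9 F [-12.2  -0.1   6.2] station F [-12.1  -0.9] tcp st [  32.2 -101.2] 0.0461 h 85.83597140425428
```

>>> carry_out(rows=[{"delta_pos":[0.1,0,0],"roll":0},{"delta_pos":[0.2,0,0],"roll":0},{"delta_pos":[0.3,0,0],"roll":0},{"delta_pos":[0.4,0,0],"roll":0},{"delta_pos":[0.4,0,0],"roll":0},{"delta_pos":[0.4,0,0],"roll":0}])

```text
time_s: 22.6
tcp_pos: [0.6506, 0.0067, 0.0453]
eef_rot: [-2.3, -2.137, 0.008]
contact_force: [-8.4, -6.0, -0.3]
grip_width: 0.0507
grasp_force: 53.3
```

```bash
python3 s.py
```

```text
w 0.050692194070369824 g 53.3 F [-8.4 -6.  -0.3] station F [-7.9 -6.6] tcp st [ 32.2 -98.6] 0.0453 h 85.77819351588549
```

>>> carry_out(rows=[{"delta_pos":[0.1,0,0],"roll":0},{"delta_pos":[0.2,0,0],"roll":0},{"delta_pos":[0.2,0,0],"roll":0},{"delta_pos":[0.2,0,0.1],"roll":0},{"delta_pos":[0.2,0,0.2],"roll":0},{"delta_pos":[0.2,0,0.2],"roll":0}])

```text
time_s: 23.2
tcp_pos: [0.6506, 0.0068, 0.0452]
eef_rot: [2.302, 2.136, -0.012]
contact_force: [-18.4, -13.6, 14.4]
grip_width: 0.0509
grasp_force: 54.8
```

>>> carry_out(rows=[{"delta_pos":[0,-0.1,0.2],"roll":0},{"delta_pos":[0,-0.1,0.1],"roll":0},{"delta_pos":[0,-0.1,0],"roll":0},{"delta_pos":[0,-0.1,0],"roll":0},{"delta_pos":[0,-0.1,0],"roll":0},{"delta_pos":[0,-0.1,-1],"roll":0},{"delta_pos":[0,-0.1,-4],"roll":0},{"delta_pos":[0,-0.1,-8],"roll":0},{"delta_pos":[0,-0.1,-8],"roll":0},{"delta_pos":[0,-0.1,-8],"roll":0}], gripper=1)

```text
time_s: 24.2
tcp_pos: [0.653, 0.0097, 0.1264]
eef_rot: [2.299, 2.137, 0.003]
contact_force: [-0.2, 0.4, -0.5]
grip_width: 0.0853
grasp_force: 0.0
```

Run:
```python
from h import *
im,d,P=cloud('wrist'); blocks(im,P,.055,.068)
im,d,P=cloud('top'); blocks(im[:,345:],P[:,345:],.027,.034)
plan([.380,-.2955,.11],97.5)
```

```text
px [35. 65.] n 793 sat 18.0 z 0.0619 [483.  121.7] [25.9  5.2] 82.90726470947266
px [317. 146.] n 4033 sat 11.0 z 0.0623 [654.5  58.2] [52.3 35.4] -4.115333557128906
px [317. 214.] n 3422 sat 13.0 z 0.0623 [650.9   8.1] [52.1 36.7] -4.671989440917969
px [ 23. 169.] n 220 sat 255.0 z 0.0318 [ 635.3 -188.2] [51.9 36.4] -7.8329010009765625
px [ 20. 207.] n 202 sat 178.0 z 0.0319 [ 533.7 -179.3] [52.8 35.7] -55.03261947631836
px [109. 214.] n 221 sat 190.0 z 0.0319 [ 516.2 -417.6] [52.1 36.4] -27.093868255615234
px [ 64. 265.] n 223 sat 27.0 z 0.0322 [ 380.6 -294.3] [51.8 36.6] 8.316617012023926
px [274. 325.] n 103 sat 51.0 z 0.03 [ 228.2 -840.7] [120.5   7. ] 4.866729736328125
px [281. 364.] n 61 sat 51.0 z 0.0312 [ 129.4 -851.1] [69.4  5.6] 7.703611373901367
t 24.3 tcp [0.6515 0.01   0.1237] h 85.83 q [-0.18  0.27  0.09  1.39 -0.    1.46] -> delta [-32.44 -24.86   1.39] roll -11.67 rows>= 9
```

>>> carry_out(rows=[{"delta_pos":[-32.4,-24.9,1.4],"roll":-11.7},{"delta_pos":[-32.4,-24.9,1.4],"roll":-11.7},{"delta_pos":[-32.4,-24.9,1.4],"roll":-11.7},{"delta_pos":[-32.4,-24.9,1.4],"roll":-11.7},{"delta_pos":[-32.4,-24.9,1.4],"roll":-11.7},{"delta_pos":[-32.4,-24.9,1.4],"roll":-11.7},{"delta_pos":[-32.4,-24.9,1.4],"roll":-11.7},{"delta_pos":[-32.4,-24.9,1.4],"roll":-11.7},{"delta_pos":[-32.4,-24.9,1.4],"roll":-11.7},{"delta_pos":[-32.4,-24.9,1.4],"roll":-11.7},{"delta_pos":[-32.4,-24.9,1.4],"roll":-11.7},{"delta_pos":[-32.4,-24.9,1.4],"roll":-11.7}])

```text
time_s: 25.5
tcp_pos: [0.3808, -0.294, 0.11]
eef_rot: [-2.068, -2.364, -0.001]
contact_force: [-0.2, 1.3, 0.4]
grip_width: 0.0852
grasp_force: 0.0
```

Run:
```python
from h import *
im,d,P=cloud('wrist'); blocks(im,P,.027,.04)
plan([.3795,-.296,.0125],97.6)
```

```text
px [562.  78.] n 4698 sat 146.0 z 0.0323 [ 532.1 -180.9] [52.2 37.6] -54.220645904541016
px [318. 208.] n 2994 sat 14.0 z 0.0324 [ 379.2 -295.8] [52. 36.] 7.979914665222168
px [587. 347.] n 308 sat 29.0 z 0.0338 [ 638.9 -393.7] [30.2  4.7] 0.9639598727226257
t 25.55 tcp [ 0.3808 -0.294   0.1101] h 97.65 q [-0.93 -0.25 -0.46  1.36  0.    0.51] -> delta [-0.19 -0.16  9.76] roll 0.05 rows>= 2
```

>>> carry_out(rows=[{"delta_pos":[-0.1,-0.1,3.5],"roll":-0.2},{"delta_pos":[-0.1,-0.1,6.5],"roll":-0.2},{"delta_pos":[-0.1,-0.1,8.5],"roll":-0.2},{"delta_pos":[-0.1,-0.1,9.7],"roll":-0.2},{"delta_pos":[-0.1,-0.1,9.7],"roll":-0.2},{"delta_pos":[-0.1,-0.1,9.7],"roll":-0.2}])

```text
time_s: 26.15
tcp_pos: [0.3797, -0.2963, 0.0141]
eef_rot: [2.065, 2.366, -0.0]
contact_force: [-0.5, -1.2, 0.3]
grip_width: 0.0853
grasp_force: 0.0
```

>>> carry_out(rows=[{"delta_pos":[0,0,0],"roll":0},{"delta_pos":[0,0,0],"roll":0},{"delta_pos":[0,0,0],"roll":0},{"delta_pos":[0,0,0],"roll":0},{"delta_pos":[0,0,0],"roll":0},{"delta_pos":[0,0,0],"roll":0}], gripper=-1, force=50)

```text
time_s: 26.75
tcp_pos: [0.3797, -0.2971, 0.0146]
eef_rot: [2.065, 2.365, -0.001]
contact_force: [-0.0, 1.0, 7.4]
grip_width: 0.0508
grasp_force: 53.0
```

Run:
```python
from h import *
plan([*st(28,-151.5),.105],YAW+90)
```

```text
t 26.75 tcp [ 0.3797 -0.2971  0.0146] h 97.73 q [-0.94 -0.18 -0.58  1.17  0.    0.5 ] -> delta [21.35 29.43 -9.05] roll 11.88 rows>= 8
```

>>> carry_out(rows=[{"delta_pos":[0,0,-2],"roll":0},{"delta_pos":[0,0,-5],"roll":0},{"delta_pos":[0,0,-8],"roll":0},{"delta_pos":[2.1,2.9,-9],"roll":3},{"delta_pos":[4.3,5.9,-9],"roll":6},{"delta_pos":[6.4,8.8,-9],"roll":9},{"delta_pos":[8.5,11.8,-9],"roll":11.9},{"delta_pos":[10.7,14.7,-9],"roll":11.9},{"delta_pos":[12.8,17.6,-9],"roll":11.9},{"delta_pos":[14.9,20.6,-9],"roll":11.9},{"delta_pos":[17.1,23.5,-9],"roll":11.9},{"delta_pos":[19.2,26.5,-9],"roll":11.9},{"delta_pos":[21.3,29.4,-9],"roll":11.9},{"delta_pos":[21.3,29.4,-9],"roll":11.9},{"delta_pos":[21.3,29.4,-9],"roll":11.9},{"delta_pos":[21.3,29.4,-9],"roll":11.9}])

```text
time_s: 28.35
tcp_pos: [0.6414, -0.0462, 0.1032]
eef_rot: [-2.301, -2.138, 0.001]
contact_force: [-1.0, -0.5, -1.2]
grip_width: 0.0515
grasp_force: 52.9
```

Run:
```python
from h import *
import s
plan([*st(28,-152),.047],YAW+90)
im,d,P=cloud('wrist'); cv2.imwrite('pics/w4.png',im[:,:,::-1]); blocks(im,P,.055,.065)
```

```text
w 0.05146772967818874 g 52.9 F [-1.  -0.5 -1.2] station F [-0.9 -0.6] tcp st [  26.8 -152. ] 0.1032 h 85.8030821280898
t 28.35 tcp [ 0.6414 -0.0462  0.1032] h 85.8 q [-0.27  0.25  0.03  1.35 -0.    1.37] -> delta [-0.    0.12  5.62] roll -0.05 rows>= 2
px [330.  49.] n 6763 sat 9.0 z 0.0623 [654.7  57.7] [52.1 35.7] -3.951751708984375
px [329. 141.] n 5234 sat 11.0 z 0.0623 [651.    7.9] [52.2 36.1] -4.2613067626953125
px [462. 397.] n 66 sat 12.0 z 0.0571 [ 746.2 -210.4] [11.9  3.8] 21.07542610168457
```

View pics/w4.png

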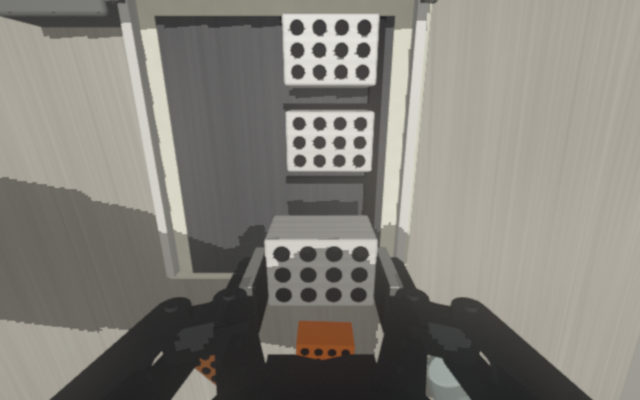

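Two blocks sit flush at px (330,49) and (329,141). The third is held square at (320,260) over bay0.

>>> carry_out(rows=[{"delta_pos":[0,0.1,2],"roll":0},{"delta_pos":[0,0.1,4],"roll":0},{"delta_pos":[0,0.1,5],"roll":0},{"delta_pos":[0,0.1,5.5],"roll":0},{"delta_pos":[0,0.1,5.7],"roll":0},{"delta_pos":[0,0.1,5.7],"roll":0},{"delta_pos":[0,0.1,5.7],"roll":0}])

```text
time_s: 29.1
tcp_pos: [0.6434, -0.046, 0.0473]
eef_rot: [2.3, 2.138, 0.001]
contact_force: [-0.2, -0.3, -0.6]
grip_width: 0.0504
grasp_force: 53.0
```

>>> carry_out(rows=[{"delta_pos":[0,0.1,0],"roll":0},{"delta_pos":[0,0.2,0],"roll":0},{"delta_pos":[0,0.3,0],"roll":0},{"delta_pos":[0,0.4,0],"roll":0},{"delta_pos":[0,0.5,0],"roll":0},{"delta_pos":[0,0.6,0],"roll":0},{"delta_pos":[0,0.6,0],"roll":0},{"delta_pos":[0,0.6,0],"roll":0}])

```text
time_s: 29.9
tcp_pos: [0.6467, -0.046, 0.046]
eef_rot: [-2.299, -2.137, 0.005]
contact_force: [-11.5, 0.7, 5.9]
grip_width: 0.0506
grasp_force: 53.7
```

```bash
python3 s.py
```

```text
w 0.05059877292860376 g 53.7 F [-11.5   0.7   5.9] station F [-11.5  -0.1] tcp st [  32.2 -151.3] 0.046 h 85.82538253043656
```

>>> carry_out(rows=[{"delta_pos":[0.1,0,0],"roll":0},{"delta_pos":[0.2,0,0],"roll":0},{"delta_pos":[0.3,0,0],"roll":0},{"delta_pos":[0.4,0,0],"roll":0},{"delta_pos":[0.4,0,0],"roll":0},{"delta_pos":[0.4,0,0],"roll":0}])

```text
time_s: 30.5
tcp_pos: [0.6469, -0.043, 0.0452]
eef_rot: [-2.3, -2.137, 0.007]
contact_force: [-9.9, -4.2, -0.4]
grip_width: 0.0509
grasp_force: 53.1
```

```bash
python3 s.py
```

```text
w 0.05092778775437141 g 53.1 F [-9.9 -4.2 -0.4] station F [-9.5 -4.9] tcp st [  32.1 -148.3] 0.0452 h 85.77736331718583
```

>>> carry_out(rows=[{"delta_pos":[0.1,0,0],"roll":0},{"delta_pos":[0.2,0,0],"roll":0},{"delta_pos":[0.2,0,0],"roll":0},{"delta_pos":[0.2,0,0.1],"roll":0},{"delta_pos":[0.2,0,0.2],"roll":0},{"delta_pos":[0.2,0,0.2],"roll":0}])

```text
time_s: 31.1
tcp_pos: [0.6471, -0.0425, 0.0451]
eef_rot: [-2.303, -2.137, 0.01]
contact_force: [-16.9, -10.0, 12.4]
grip_width: 0.0508
grasp_force: 54.6
```

>>> carry_out(rows=[{"delta_pos":[0,-0.1,0.2],"roll":0},{"delta_pos":[0,-0.1,0.1],"roll":0},{"delta_pos":[0,-0.1,0],"roll":0},{"delta_pos":[0,-0.1,0],"roll":0},{"delta_pos":[0,-0.1,0],"roll":0},{"delta_pos":[0,-0.1,-1],"roll":0},{"delta_pos":[0,-0.1,-4],"roll":0},{"delta_pos":[0,-0.1,-8],"roll":0},{"delta_pos":[0,-0.1,-12],"roll":0},{"delta_pos":[0,-0.1,-12],"roll":0},{"delta_pos":[0,-0.1,-12],"roll":0}], gripper=1)

```text
time_s: 32.2
tcp_pos: [0.6492, -0.0403, 0.1663]
eef_rot: [2.299, 2.137, 0.003]
contact_force: [-0.0, -0.4, -0.1]
grip_width: 0.0857
grasp_force: 0.0
```

Run:
```python
from h import *
im,d,P=cloud('wrist'); blocks(im,P,.055,.065)
im,d,P=cloud('top'); cv2.imwrite('pics/top2.png',im[:,:,::-1]); blocks(im,P,.055,.065)
plan([*st(0,63.4),.16],YAW+180)
```

```text
px [68.  9.] n 213 sat 11.0 z 0.0603 [479.7 111.6] [15.9  7.8] 38.43532943725586
px [145.  26.] n 75 sat 18.0 z 0.0593 [532.3  97.6] [7.2 4. ] 44.45710372924805
px [317.  72.] n 3501 sat 10.0 z 0.0623 [654.6  57.8] [52.1 35.1] -4.225578308105469
px [317. 139.] n 2920 sat 11.0 z 0.0624 [651.    8.2] [52.  35.7] -4.330955505371094
px [317. 197.] n 2534 sat 12.0 z 0.0624 [647.2 -41.8] [52.  36.5] -4.367698669433594
px [ 34. 174.] n 217 sat 218.0 z 0.0596 [611.7 688.2] [141.4  69.4] -17.50000762939453
px [558. 192.] n 125 sat 163.0 z 0.0598 [ 573.7 -681.7] [127.    6.8] -10.045951843261719
px [  2. 221.] n 194 sat 215.0 z 0.0593 [486.1 760.4] [119.7  11.2] 6.291700839996338
px [628. 322.] n 431 sat 52.0 z 0.0606 [ 242.5 -839.9] [296.7  14.7] 3.528416156768799
t 32.3 tcp [ 0.6478 -0.04    0.1634] h 85.83 q [-0.26  0.25  0.14  1.46 -0.    1.38] -> delta [20.87 -3.29  0.35] roll -90.02 rows>= 5
```

View pics/top2.png

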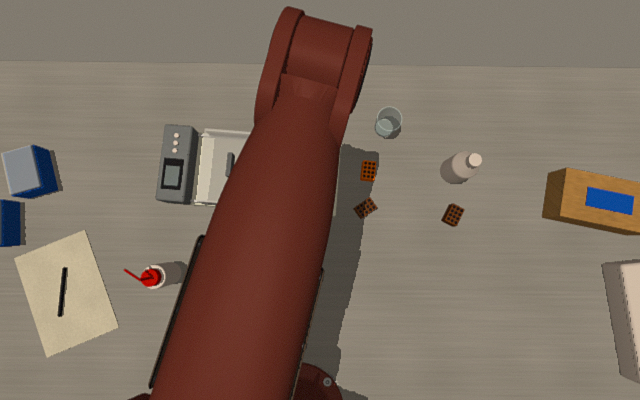

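All three blocks are in line at 50 mm pitch. The top view shows only brown and orange decoys left on the bench, at (368,170), (365,208) and (453,215).

>>> carry_out(rows=[{"delta_pos":[10,-1.6,0],"roll":-30},{"delta_pos":[20.9,-3.3,0],"roll":-60},{"delta_pos":[20.9,-3.3,0],"roll":-60},{"delta_pos":[20.9,-3.3,0],"roll":-60},{"delta_pos":[20.9,-3.3,0],"roll":-90},{"delta_pos":[20.9,-3.3,0],"roll":-90},{"delta_pos":[20.9,-3.3,0],"roll":-90},{"delta_pos":[20.9,-3.3,0],"roll":-90},{"delta_pos":[20.9,-3.3,0],"roll":-90},{"delta_pos":[20.9,-3.3,0],"roll":-90},{"delta_pos":[20.9,-3.3,0],"roll":-90},{"delta_pos":[20.9,-3.3,0],"roll":-90},{"delta_pos":[20.9,-3.3,0],"roll":-90},{"delta_pos":[20.9,-3.3,0],"roll":-90}], gripper=0)

```text
time_s: 33.7
tcp_pos: [0.6302, 0.1707, 0.1637]
eef_rot: [-0.117, -3.139, 0.0]
contact_force: [-0.0, 0.0, 1.1]
grip_width: 0.0427
grasp_force: 0.0
```

Run:
```python
from h import *
im,d,P=cloud('wrist'); blocks(im,P,.055,.065); blocks(im,P,.118,.13)
plan([.632,.170,.096],YAW+180)
```

```text
px [239.   5.] n 167 sat 13.0 z 0.0602 [483.3 122.7] [24.6  3.9] -85.42131519317627
px [454. 178.] n 1191 sat 12.0 z 0.0602 [636.5 281.1] [196.9   4.6] -4.9486236572265625
px [141. 232.] n 2529 sat 14.0 z 0.0624 [650.7   8.3] [52.8 37.3] -4.3828125
px [ 84. 232.] n 2617 sat 13.0 z 0.0624 [647.1 -41.7] [52.7 38.5] -4.421669006347656
px [197. 232.] n 2405 sat 15.0 z 0.0624 [654.5  58. ] [52.9 36.3] -4.2615509033203125
px [320. 222.] n 1552 sat 13.0 z 0.123 [628.7 169.1] [60.3 11.7] -4.621253967285156
t 33.75 tcp [0.6303 0.1707 0.1639] h 175.75 q [ 0.06  0.26  0.15  1.46 -0.    0.14] -> delta [-0.17 -0.05  6.79] roll -0.1 rows>= 2
```

>>> carry_out(rows=[{"delta_pos":[0,-0.1,3],"roll":0},{"delta_pos":[0,-0.1,5],"roll":0},{"delta_pos":[0,-0.1,6.7],"roll":0},{"delta_pos":[0,-0.1,6.7],"roll":0},{"delta_pos":[0,-0.1,6.7],"roll":0}])

```text
time_s: 34.25
tcp_pos: [0.6305, 0.1697, 0.0976]
eef_rot: [0.115, 3.139, -0.0]
contact_force: [1.1, -0.9, 0.0]
grip_width: 0.0428
grasp_force: 0.0
```

>>> carry_out(rows=[{"delta_pos":[0,0,0],"roll":0},{"delta_pos":[0,0,0],"roll":0},{"delta_pos":[0,0,0],"roll":0},{"delta_pos":[0,0,0],"roll":0},{"delta_pos":[0,0,0],"roll":0},{"delta_pos":[0,0,0],"roll":0}], gripper=-1, force=30)

```text
time_s: 34.85
tcp_pos: [0.6313, 0.1698, 0.0987]
eef_rot: [0.114, 3.137, 0.0]
contact_force: [0.2, 0.1, 5.9]
grip_width: 0.0118
grasp_force: 31.9
```

```bash
python3 s.py
python3 - <<'E'
from h import *
plan([*st(0,-105),.097],YAW+180)
E
```

```text
w 0.011849154158310005 g 31.9 F [0.2 0.1 5.9] station F [0.1 0.1] tcp st [ 1.1 62.7] 0.0987 h 175.830039925327
t 34.85 tcp [0.6313 0.1698 0.0987] h 175.83 q [ 0.06  0.28  0.05  1.34 -0.    0.14] -> delta [  0.11 -16.77   0.17] roll -0.02 rows>= 4
```

>>> carry_out(rows=[{"delta_pos":[0,-1.5,0],"roll":0},{"delta_pos":[0,-3,0],"roll":0},{"delta_pos":[0,-4.5,0],"roll":0},{"delta_pos":[0,-6,0],"roll":0},{"delta_pos":[0,-7.5,0],"roll":0},{"delta_pos":[0,-9,0],"roll":0},{"delta_pos":[0,-10.5,0],"roll":0},{"delta_pos":[0,-12,0],"roll":0},{"delta_pos":[0,-13.5,0],"roll":0},{"delta_pos":[0,-15,0],"roll":0},{"delta_pos":[0,-16,0],"roll":0},{"delta_pos":[0,-16.5,0],"roll":0},{"delta_pos":[0,-16.8,0],"roll":0},{"delta_pos":[0,-17,0],"roll":0},{"delta_pos":[0,-17,0],"roll":0},{"delta_pos":[0,-17,0],"roll":0}])

```text
time_s: 36.45
tcp_pos: [0.619, 0.0024, 0.0987]
eef_rot: [0.112, 3.137, 0.006]
contact_force: [1.4, 12.0, 7.1]
grip_width: 0.0111
grasp_force: 32.3
```

```bash
python3 s.py
```

```text
w 0.011073845966249564 g 32.3 F [ 1.4 12.   7.1] station F [ 0.5 12. ] tcp st [   1.  -105.1] 0.0987 h 175.91900029140743
```

Hit the shut stop (12 N). Releasing and backing away to the right so the top camera is clear.

>>> carry_out(rows=[{"delta_pos":[0,0,0],"roll":0},{"delta_pos":[0,0,0],"roll":0},{"delta_pos":[0,0,0],"roll":0},{"delta_pos":[0,0,0],"roll":0},{"delta_pos":[0,0,-3],"roll":0},{"delta_pos":[0,0,-7],"roll":0},{"delta_pos":[0,0,-12],"roll":0},{"delta_pos":[0,0,-16],"roll":0},{"delta_pos":[0,0,-16],"roll":0}], gripper=0.2)

```text
time_s: 37.35
tcp_pos: [0.6203, -0.0005, 0.2643]
eef_rot: [0.114, 3.13, -0.003]
contact_force: [0.6, 0.1, 0.1]
grip_width: 0.0513
grasp_force: 0.0
```

>>> carry_out(rows=[{"delta_pos":[5,-5,0],"roll":0},{"delta_pos":[9,-9,0],"roll":0},{"delta_pos":[13,-13,0],"roll":0},{"delta_pos":[17,-18,0],"roll":0},{"delta_pos":[20,-23,0],"roll":0},{"delta_pos":[20,-28,0],"roll":0},{"delta_pos":[20,-33,0],"roll":0},{"delta_pos":[20,-36,0],"roll":0},{"delta_pos":[20,-36,0],"roll":0},{"delta_pos":[20,-36,0],"roll":0},{"delta_pos":[20,-36,0],"roll":0}])

```text
time_s: 38.45
tcp_pos: [0.392, -0.3446, 0.2568]
eef_rot: [-0.117, -3.139, -0.001]
contact_force: [0.3, 0.8, -0.1]
grip_width: 0.0511
grasp_force: 0.0
```

```bash
python3 s.py
python3 - <<'E'
from h import *
im,d,P=cloud('top'); cv2.imwrite('pics/top3.png',cv2.resize(im[90:250,140:480,::-1],None,fx=2.3,fy=2.3))
im,d,P2=cloud('scene'); cv2.imwrite('pics/scene3.png',cv2.resize(im[100:360,180:440,::-1],None,fx=2.2,fy=2.2))
m=((P[...,2]>.115)&(P[...,2]<.13)).astype(np.uint8); m[:,345:]=0;m[250:]=0
n,l,st_,ce=cv2.connectedComponentsWithStats(m)
for i in range(1,n):
    if st_[i,4]>30: r=rect(P[l==i][:,:2]); print('handle',*r,inst(np.array(r[0])/1000))
E
```

```text
w 0.05107561006877966 g 0.0 F [ 0.3  0.8 -0.1] station F [0.2 0.8] tcp st [-200.3 -467.7] 0.2568 h 175.74066199271869
handle [616.8   3. ] [58.3 11.9] -4.2406768798828125 [  -1.2 -104.7]
```

View pics/top3.png

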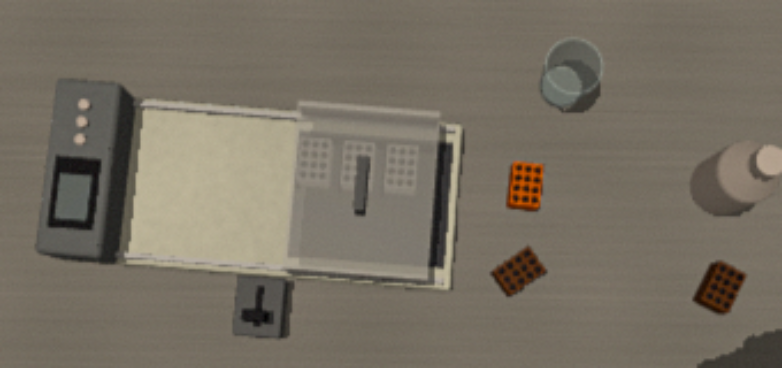

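View pics/scene3.png

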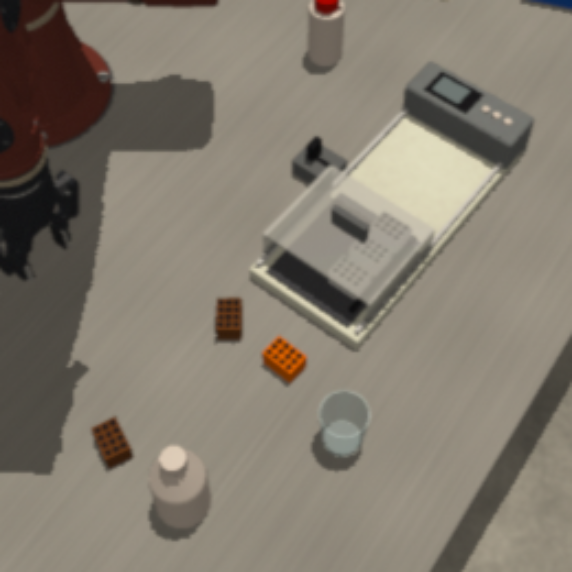

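The hood is shut, with the handle at station y -104.7. Three blocks stand in line under it, at crop px (315,160), (358,162) and (401,167), and the bystanders have not moved. Handing in.

```bash
python3 -c "
from rig import bot
print(bot.job_done())"
```

```text
the job is handed in; nothing more can be done
None
```

All three aluminium heat blocks are pushed flush into bay0, bay1 and bay2, the hood is slid fully shut over them, the bottles and beaker still stand where they were, and the job is handed in (no verdict came back).

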